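# Relamp the bench UV steriliser and refit its terminal hood

## Robot

A 7-joint arm with a two-finger parallel gripper is mounted at the origin on a cart in front of the work surface, level with it; the furniture and walls round the work are solid. World frame = base frame: x ahead of the robot, y to its left, z up, the work surface at z = 0. Lengths are in m, angles in rad, forces in N, time in s.
With the tool pointing down it reaches from about 0.4 to 0.925 m from the base axis. Payload 5.6 kg.
Tool frame: the origin (TCP) lies at the very end of the fingers, on their centre line; the grasp point (between the pads) lies 19 mm behind it; z points along the fingers, y is the line along which they close (so a half turn about z gives the same grasp; the last joint's range is limited). The gripper opens to 85 mm and grips with 20 to 120 N. Pads are 22 mm wide; open, the fingers measure 114 mm over their backs; the gripper's body (76 mm by 85 mm) begins 54 mm behind the grasp point. The pads swing forward as they close: fully open they stand 13 mm farther back than shut.
Start: joints at [-1.325, 0.468, -0.012, 1.603, 0.006, 1.071, -0.056], TCP at [0.185, 0.623, 0.231] pointing down, gripper open.
Joint ranges: [-2.53, 2.53], [-0.31, 2.02], [-1.57, 1.55], [0.28, 2.44], [-1.29, 4.43], [0.15, 1.84], [-2.92, 2.92]. Speed limits (rad/s): [2.57, 2.57, 3.14, 3.14, 3.14, 3.14, 3.14].

## Interface

Orientations are given as a rotation vector (axis times angle).
In Python, from workcell import manip gives the robot as it stands.
- The arm moves only by the tool send_rows, never from a script. Its arguments are lists of equal length, an entry for each row: "rotation": the turn, a rotation vector about the tool's x, y, z in rad, a list of three; "slide": the shift along the tool's x, y, z in units of 40 mm (1.0 is 40 mm), a list of three; "claw": the closure, from 0 (fully open) to 1 (shut). In form: {"rotation": [[ax, ay, az], ...], "slide": [[x, y, z], ...], "claw": [claw, ...]}. A call has 1 to 12 rows; each row shifts and turns the commanded pose from where the row before left it, along the tool's axes as they then stand; what a row does not reach is not made up. A row lasts 1/12 s, in which the tool goes at most 41.7 mm and 7.16 degrees, less where a joint would pass 70% of its speed; a pose out of reach is approached as far as the arm can. A call is refused whole if a number of a shift passes 1 or a number of a turn 0.125, either way. A call with a gripper value outside its range is refused whole. The fingers move at their own pace and stop on an object; "squeeze" is the grip in N (left out, the last holds). Time passes only in rows, so rows that do not move let the fingers close. It gives the time, the measured TCP pose, the force, the opening and the grip force at its end, in the units of the state.
- manip.observe(): the state, without advancing time (a new reading comes with each control period).
- manip.snapshot(name): name is "scene" or "top" or "wrist"; returns a dict with "image" (420x560x3 uint8, blue, green, red), "fx", "fy", "cx", "cy" (pixels), "k1" (the pictures are not rectified: a ray, as slopes to the right and down, at radius r is drawn at 1 + k1 r^2 times it, then the intrinsics apply), "pose" (4x4, takes a point from camera to world coordinates); the wrist camera has in their place "hand_eye" (4x4, takes a point from camera to tool coordinates, whose origin is the TCP and whose axes are the flange's). Camera axes: x right, y down, z forward; pixel columns grow to the right and rows downward; lengths in m; the calibration is good to about 2 mm. A picture is of the moment at which its call begins: read the wrist's pose just before it. There is no depth.
- manip.job_done(): hands the job in; it is judged then, once.
The state is a dict: "clock": time; "q": joint angles; "qvel": joint speeds; "tau": joint torques, N m; "tool_pos": TCP position; "orientation": TCP orientation; "contact_force": force on the tool from outside, world axes, zero at the start; "moment": the same for the moment, N m; "finger_gap": finger opening in m; "gripper_force": force on a finger pad.
Only numpy, scipy, OpenCV 4.12 (cv2) and the standard library are available. Lean on these libraries where they do the work, as an engineer would, in place of code of your own. Each camera call takes 0.05 s, during which the arm holds its last target. There are 200 camera calls.

## Task

Fit the new UV lamp in the steriliser: start its metal nose into the opening in the lamp head while holding the lamp near the middle, let go with it partway in, then shift back to its white base and push it fully home until the base bottoms in its pocket. Then refit the hood over the terminal bay: hook its two tabs under the lip of the lamp head with the hood's front tilted up, and swing the hood down until it sits flat on the deck inside the rim. Leave the bottle, beaker and tape where they stand.

Things in the scene. Friction and masses are not known exactly. Their poses are not given: they have to be found in the camera images.
- steriliser: UV steriliser, fixed: white box 330 x 134 x 40 high, a stainless cylinder (66 across) on it; an upright aluminium lamp head stands at the cylinder's end, before it an open terminal bay. Origin on the table below the lamp opening; +x the way the lamp goes in, +y to its left, z up. All numbers: mm in this frame. Box x -115..215. Cylinder x 24..210; black port caps on it reach z 129.
- lamp_opening (a point): Centre of the lamp opening in the lamp head's face (x 0, z 75); axes as the steriliser's. The face is at x 0, y -66..66, up to z 107.5. The opening is a pocket 30 wide x 22 high x 14 deep for the lamp's base, its mouth flared by 4 all round over the first 5; from its floor (x 14) a round bore of 20 diameter goes on along the same axis.
- lamp_socket (a joint): Tight socket deep in the bore, mm 160 to 176 of the nose's way: the nose pushes it along; it resists with about 5 N and stays where it is pushed. 0 = untouched, about 0.016 m = lamp home, the base then against the pocket's floor.
- bay_deck (a point): Middle of the bay's flat deck (x -53, y 0, z 40), axes as the steriliser's. Round the deck runs a rim 6 high, 4 thick, inner faces at x -97 and y -61, +61; at x 0 stands the lamp head. A grey lamp rest, 12 (x) x 26 (y), stands on the deck at x -60; its top at z 65.5 is 1.5 below the lamp's underside when the lamp is centred on the bore.
- lip_edge (a point): Middle of the lower front edge of the lip (x -14, y 0, z 103.5). The lip juts from the top of the lamp head over the bay: x -14..0, y -66..66, 4 thick, underside z 103.5, top z 107.5.
- lamp: UV lamp, loose, 196 long, 0.07 kg, lying on the table: clear glass tube of 16 diameter, aluminium nose (last 8 mm tapered to 9) at one end, flat white ceramic base at the other. Origin on the axis at mid length, 8 above the table; +x to the nose, z up. Nose tip x 98, tube x -64..98, base x -98..-64, 26 wide (y), 16 high. Home: nose at x 176 of the steriliser, 20 of the base outside the head.
- lamp_nose (a point): Tip of the lamp's nose, on its axis.
- hood: Hood of the bay, loose, 0.18 kg, upright on the table: white sheet box open below and at the rear, 74 long (x -37..37) x 114 wide (y) x 60 high, walls 3, top 4 thick, vent slots in the front wall (-x). Origin mid-length in the plane of the skirts' lower edge, +x to the tabs, z up. Seated: x axis as the steriliser's, origin about x -53, z 40 there, skirts on the deck inside the rim.
- hood_tabs (a point): Midpoint between the ends of the hood's two tabs (x 50, z 58 of the hood): flat tongues of the top plate, 26 wide, centred at y -34 and +34, z 56..60, x 37..50. Seated they lie under the lip, 3.5 free above. The rim keeps the hood from sliding in flat: it goes in tilted 0.2 to 0.4 rad, front wall up, and turns down about the tabs.
- hood_grip (a point): Middle of the grey grip rib on the hood's top (z 73.5 of the hood), axes as the hood's: rib 52 long (x), 12 wide (y), z 60..83.5.
- bottle_amber: Bystander, loose: brown glass bottle with a blue cap, 66 mm across, 137 tall. Origin at the centre of its underside, z up.
- beaker: Bystander, loose: squat clear beaker, 88 mm across, 114 tall. Origin at the centre of its underside, z up.
- tape: Bystander, loose: roll of beige tape lying flat, 94 mm across, 25 high. Origin at the centre of its underside, z up.

How it is judged:
On the way, in this order (a step that is already met when the one before it is completed fails the run):
1. the lamp lies partway in the bore, its nose 30 to 130 mm past the head's face, and the gripper has let go of it (x of lamp_nose in the frame of steriliser between 0.03 and 0.13 m and z of lamp_nose in the frame of steriliser between 0.062 and 0.088 m and angle between the x axis of lamp and the x axis of steriliser, either way round below 0.12 rad and contact force between the fingers and lamp below 0.1 N), for 0.1 s.
2. the lamp is fully home (x of lamp_nose in the frame of steriliser above 0.172 m and y of lamp_nose in the frame of steriliser between -0.006 and 0.006 m and z of lamp_nose in the frame of steriliser between 0.067 and 0.083 m and angle between the x axis of lamp and the x axis of steriliser, either way round below 0.05 rad), for 0.2 s.
3. the hood's tabs are under the lip with the hood's front tilted up (x of hood_tabs in the frame of steriliser between -0.013 and 0.003 m and z of hood_tabs in the frame of steriliser between 0.08 and 0.104 m and y of hood_tabs in the frame of steriliser between -0.012 and 0.012 m and angle between hood's own z axis and vertical between 0.1 and 0.7 rad).
At the end, for the whole second after the job is handed in: The lamp is home, its nose at least 172 mm past the head's face (stop: 176). The hood is flat within 0.045 rad, its lower edge within 3.5 mm of the deck, its tab ends at most 11.5 mm from the head's face, in line within 0.15 rad and 10 mm. Both are at rest (all of step 2 and x of hood_tabs in the frame of steriliser above -0.0115 m and z of hood_tabs in the frame of steriliser between 0.0945 and 0.1015 m and z of hood in the frame of steriliser below 0.0435 m and angle between hood's own z axis and vertical below 0.045 rad and angle between the x axis of hood and the x axis of steriliser, either way round below 0.15 rad and y of hood in the frame of steriliser between -0.01 and 0.01 m and linear speed of each of hood, lamp below 0.02 m/s); the robot touches nothing.
It fails at once if the brown bottle is knocked: moved more than 30 mm or tipped (distance of bottle_amber from where it was at the start of the episode above 0.03 m or angle between bottle_amber's own z axis and vertical above 0.5 rad).
It fails at once if the beaker is knocked: moved more than 30 mm or tipped (distance of beaker from where it was at the start of the episode above 0.03 m or angle between beaker's own z axis and vertical above 0.5 rad).
It fails at once if the roll of tape is knocked: moved more than 30 mm or tipped (distance of tape from where it was at the start of the episode above 0.03 m or angle between tape's own z axis and vertical above 0.5 rad).
It also fails if it takes over 72 s, if anything falls off the work surface, if the arm or the gripper's body presses on something with over 40 N, if the wrist force passes 120 N, or if a joint passes its speed limit or range.

## Working session

There is one attempt and no reset: what is moved stays moved. The work goes in short steps, Python scripts to look and compute and a tool call to move; the robot and the scene stay as the last step left them, time stands still between calls to the robot, and variables do not carry over. Pictures are saved under pics/ and viewed, at most 10 in all, crops included, and the job is handed in when it is done.

Besides the shell and the picture viewer there is one more tool, called as a command line: name --argument value ..., lists and objects as JSON in quotes. send_rows: Moves the arm, as the interface text tells. Its arguments: {"type":"object","properties":{"rotation":{"type":"array"},"slide":{"type":"array"},"claw":{"type":"array"},"squeeze":{"type":"number"}},"required":["rotation","slide","claw"]}

```bash
ls; mkdir -p pics; python3 - <<'E'
from workcell import manip
import cv2,pickle
s=manip.observe();print(s)
for n in("scene","top","wrist"):
    d=manip.snapshot(n);pickle.dump(d,open(n+".pkl","wb"));cv2.imwrite(f"pics/{n}0.png",d["image"])
    print(n,{k:v for k,v in d.items() if k!="image"})
E
```

```text
pics
{'clock': 0.0, 'q': array([-1.32496752,  0.46837745, -0.01158886,  1.6036527 ,  0.00600541,
        1.07138426, -0.05626956]), 'qvel': array([-1.08460192e-05, -1.93371221e-03, -9.90473248e-04, -1.47623121e-03,
        9.17201689e-05, -1.62743599e-04,  2.06123162e-03]), 'tau': array([ 1.48128420e-04, -5.32379472e+01,  2.16433959e-02, -2.51302314e+01,
        1.14562133e-02,  7.91570259e-03, -4.43698752e-06]), 'tool_pos': array([0.18505343, 0.62250893, 0.23032611]), 'orientation': array([-4.52165324e-01, -3.10875774e+00,  2.80118315e-03]), 'contact_force': array([ 0.36940718,  0.91258254, -0.10486514]), 'moment': array([0.02866131, 0.02767869, 0.05055268]), 'gripper_force': 0.0, 'finger_gap': 0.08556958089863607}
scene {'fx': 520.3175919397961, 'fy': 520.3175919397961, 'cx': 276.5551810750018, 'cy': 205.9033284763106, 'k1': -0.10914271855291503, 'pose': array([[ 0.86618239, -0.24143221,  0.43753691, -0.04971943],
       [-0.49944075, -0.38855424,  0.77432844, -1.11867398],
       [-0.016941  , -0.88923343, -0.45713993,  0.76617906],
       [ 0.        ,  0.        ,  0.        ,  
[... 291 characters left out ...]
0550e-04,
         4.45860089e-03],
       [ 3.57202389e-03, -1.29130130e-01, -9.91621223e-01,
         1.73281832e+00],
       [ 0.00000000e+00,  0.00000000e+00,  0.00000000e+00,
         1.00000000e+00]])}
wrist {'fx': 356.67299167518956, 'fy': 356.67299167518956, 'cx': 275.00304742683517, 'cy': 205.09763544771846, 'k1': -0.04161922060687103, 'hand_eye': array([[-3.73807757e-04, -9.63694261e-01, -2.67007926e-01,
         6.76992809e-02],
       [ 9.99999927e-01, -3.40332724e-04, -1.71646729e-04,
         3.23949071e-04],
       [ 7.45434329e-05, -2.67007971e-01,  9.63694318e-01,
        -1.43268112e-01],
       [ 0.00000000e+00,  0.00000000e+00,  0.00000000e+00,
         1.00000000e+00]])}
```

View pics/scene0.png

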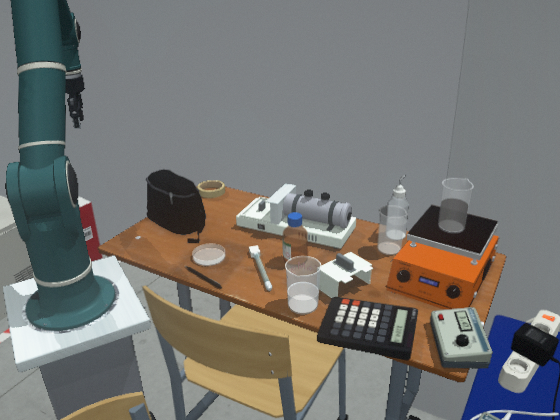

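```bash
python3 -c "
import cv2
i=cv2.imread('pics/top0.png');cv2.imwrite('pics/top0b.png',cv2.resize(i,(784,588),interpolation=cv2.INTER_CUBIC))"
```

```text
(no output)
```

View pics/top0b.png

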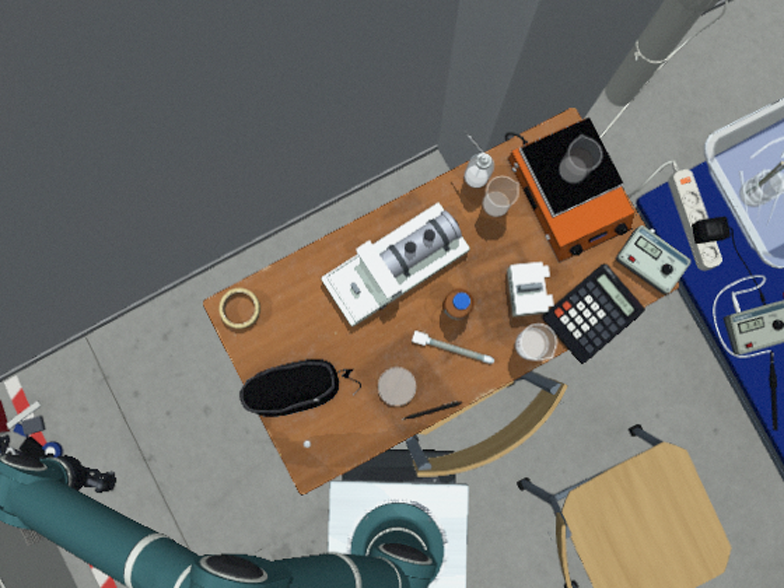

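The overview shows the steriliser left of centre, with its bay at the left end and the cylinder running right and up. The lamp lies at (420,339)-(492,360) with its base at the left, and the hood is at (530,288) with its tabs to the right. The bottle is at (460,300), the beaker at (535,343) and the tape at (239,308). These are pixels in the enlarged picture.

```bash
cat > h.py <<'E'
import numpy as np,cv2,pickle
from scipy.spatial.transform import Rotation as R
def K(d): return np.array([[d["fx"],0,d["cx"]],[0,d["fy"],d["cy"]],[0,0,1]])
def dist(d): return np.array([d["k1"],0,0,0,0.])
def camT(d):
    if "pose" in d: return d["pose"]
    T=np.eye(4);T[:3,:3]=R.from_rotvec(d["ori"]).as_matrix();T[:3,3]=d["tp"]
    return T@d["hand_eye"]
def pt(d,uv,z):
    """pixel(s) -> world points at height z"""
    uv=np.asarray(uv,float).reshape(-1,1,2)
    n=cv2.undistortPoints(uv,K(d),dist(d)).reshape(-1,2)
    T=camT(d);v=np.c_[n,np.ones(len(n))]@T[:3,:3].T
    return T[:3,3]+v*((np.reshape(z,(-1,1))-T[2,3])/v[:,2:])
def proj(d,P):
    T=np.linalg.inv(camT(d))
    p=np.asarray(P,float).reshape(-1,3)
    return cv2.projectPoints(p,cv2.Rodrigues(T[:3,:3])[0],T[:3,3],K(d),dist(d))[0].reshape(-1,2)
def load(n): return pickle.load(open(n+".pkl","rb"))
def snap(n,name):
    from workcell import manip
    s=manip.observe();d=manip.snapshot(n)
    d["tp"]=s["tool_pos"];d["ori"]=s["orientation"]
    pickle.dump(d,open(name+".pkl","wb"));cv2.imwrite(f"pics/{name}.png",d["image"]);return d
E
python3 - <<'E'
from h import *
d=load("top")
q=lambda *a:np.array(a)/1.4
for n,u,z in [("lampbase",q(414,337),.008),("lampnose",q(493,360),.008),("headtop",q(377,265),.107),("hood grip",q(530,288),.083),("bottle",q(461,300),.137),("beaker",q(535,343),.057),("tape",q(239,308),.02),("box nearleft corner",q(352,326),.04),("box nearR",q(468,247),.04),("box farR",q(433,206),.04),("farL",q(322,281),.04),("tableLL",q(300,494),0),("LT",q(205,300),0),("tableR",q(575,108),0)]:
    print(n,pt(d,u,z).round(3))
E
```

```text
lampbase [[ 0.487 -0.026  0.008]]
lampnose [[ 0.439 -0.211  0.008]]
headtop [[0.638 0.063 0.107]]
hood grip [[ 0.6   -0.283  0.083]]
bottle [[ 0.562 -0.123  0.137]]
beaker [[ 0.478 -0.3    0.057]]
tape [[0.542 0.385 0.02 ]]
box nearleft corner [[0.506 0.118 0.04 ]]
box nearR [[ 0.698 -0.145  0.04 ]]
box farR [[ 0.793 -0.061  0.04 ]]
farL [[0.608 0.191 0.04 ]]
tableLL [[0.118 0.227 0.   ]]
LT [[0.56  0.472 0.   ]]
tableR [[ 1.064 -0.409  0.   ]]
```

send_rows --rotation '[[0, 0, 0], [0, 0, 0], [0, 0, 0], [0, 0, 0], [0, 0, 0], [0, 0, 0], [0, 0, 0], [0, 0, 0], [0, 0, 0], [0, 0, 0], [0, 0, 0], [0, 0, 0]]' --slide '[[-0.75, -0.59, -0.21], [-0.75, -0.59, -0.21], [-0.75, -0.59, -0.21], [-0.75, -0.59, -0.21], [-0.75, -0.59, -0.21], [-0.75, -0.59, -0.21], [-0.75, -0.59, -0.21], [-0.75, -0.59, -0.21], [-0.75, -0.59, -0.21], [-0.75, -0.59, -0.21], [-0.75, -0.59, -0.21], [-0.75, -0.59, -0.21]]' --claw '[0, 0, 0, 0, 0, 0, 0, 0, 0, 0, 0, 0]'

```text
clock: 1.15
tool_pos: [0.4501, 0.2472, 0.3325]
orientation: [-0.452, -3.109, -0.0]
contact_force: [0.3, 0.1, 0.4]
finger_gap: 0.0852
gripper_force: 0.0
```

send_rows --rotation '[[0, 0, 0], [0, 0, 0], [0, 0, 0], [0, 0, 0], [0, 0, 0], [0, 0, 0], [0, 0, 0], [0, 0, 0.125], [0, 0, 0.125], [0, 0, 0.125], [0, 0, 0.125], [0, 0, 0.125]]' --slide '[[-0.44, -0.87, -0.07], [-0.44, -0.87, -0.07], [-0.44, -0.87, -0.07], [-0.44, -0.87, -0.07], [-0.44, -0.87, -0.07], [-0.44, -0.87, -0.07], [-0.44, -0.87, -0.07], [0, 0, 0], [0, 0, 0], [0, 0, 0], [0, 0, 0], [0, 0, 0]]' --claw '[0, 0, 0, 0, 0, 0, 0, 0, 0, 0, 0, 0]'

```text
clock: 2.15
tool_pos: [0.498, -0.0197, 0.3515]
orientation: [-1.395, -2.814, 0.0]
contact_force: [0.9, -0.0, 0.7]
finger_gap: 0.0855
gripper_force: 0.0
```

```bash
python3 - <<'E'
from h import *
from workcell import manip
d=snap("wrist","w1")
s=manip.observe();print(s["clock"],s["tool_pos"],s["orientation"],s["q"].round(2),s["qvel"].round(2))
cv2.imwrite("pics/w1b.png",cv2.resize(d["image"],(784,588),interpolation=cv2.INTER_CUBIC))
E
```

```text
2.2 [ 0.49803319 -0.01964234  0.35144569] [-1.40268317e+00 -2.81055715e+00  2.94253711e-04] [-0.48  0.09  0.49  1.84 -0.04  1.23  0.67] [ 0.   -0.   -0.01  0.    0.   -0.    0.3 ]
```

View pics/w1b.png

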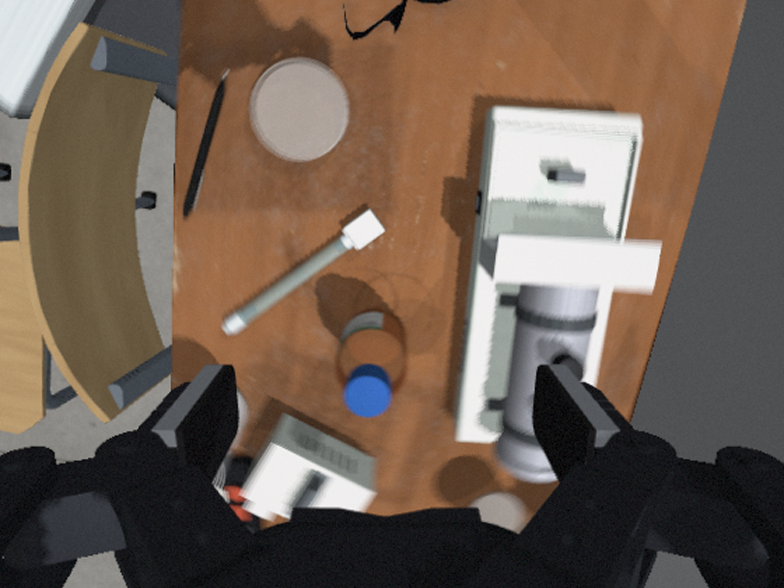

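The wrist view shows the lamp from base (362,230) to nose (232,325). The steriliser's bay and head are at (490-660,105-290), the bottle is close to the lamp at (370,360), and the hood is at (310,470). It is slightly blurred because the arm was still settling, so I'll retake it and enlarge.

```bash
python3 - <<'E'
from h import *
d=snap("wrist","w2")
print(d["tp"],d["ori"])
c=d["image"][60:250,150:480]
cv2.imwrite("pics/w2c.png",cv2.resize(c,None,fx=2.4,fy=2.4,interpolation=cv2.INTER_CUBIC))
E
```

```text
[ 0.49803319 -0.01964234  0.35144569] [-1.40268317e+00 -2.81055715e+00  2.94253711e-04]
```

View pics/w2c.png

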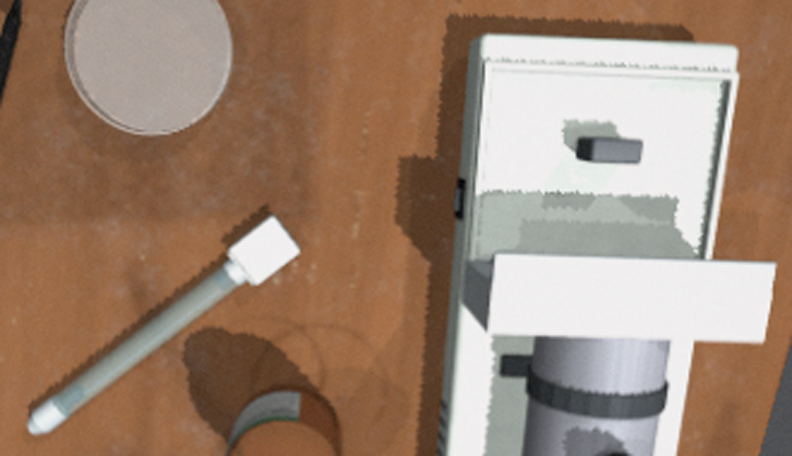

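The crop shows the lamp base corners at (272,216), (300,250), (257,286) and (229,250), with the nose tip at about (34,426). The lip's front edge runs (493,255)-(775,263). The box end corners are (482,36) and (738,46), and the rest's top is at about (616,150).

```bash
cat > fit.py <<'E'
from h import *
from scipy.optimize import least_squares
def W(p,P):
    c,s=np.cos(p[2]),np.sin(p[2]);P=np.asarray(P,float)/1000
    return np.c_[p[0]+c*P[:,0]-s*P[:,1],p[1]+s*P[:,0]+c*P[:,1],P[:,2]]
def fit(obs,p0):
    f=lambda p:np.concatenate([(proj(d,W(p,P))-np.asarray(uv,float)).ravel() for d,P,uv in obs])
    r=least_squares(f,p0,loss="soft_l1");return r.x,f(r.x).reshape(-1,2)
E
python3 - <<'E'
from fit import *
from workcell import manip
s=manip.observe();print(s["tool_pos"],s["orientation"],s["qvel"].round(3))
d=load("w2");t=load("top")
u=lambda L:np.array(L)/2.4+[150,60]-0.3
q=lambda L:np.array(L)/1.4
o=[(d,[[-14,-66,107.5],[-14,66,107.5],[-60,0,65.5],[-115,-67,40],[-115,67,40]],u([[493,255],[775,263],[616,150],[482,38],[738,46]]))]
p,r=fit(o,[.622,.066,-.94]);print("ster w",p.round(4));print(r.round(1))
o2=[(t,[[-115,-67,40],[-115,67,40],[215,-67,40],[215,67,40]],q([[352,326],[322,281],[468,247],[433,206]]))]
p2,r=fit(o2,[.622,.066,-.94]);print("ster top",p2.round(4));print(r.round(1))
l=[(d,[[98,0,8],[-98,13,16],[-98,-13,16],[-64,13,16],[-64,-13,16]],u([[34,426],[300,250],[272,216],[257,286],[229,250]]))]
for sgn in(1,):
    pl,r=fit(l,[.463,-.12,-1.825]);print("lamp",pl.round(4));print(r.round(1))
pickle.dump((p,pl),open("fit.pkl","wb"))
for n,P in [("tip",[[98,0,8]]),("rear",[[-98,0,16]])]: print(n,W(pl,P))
# hood from w2 seen at w1b? project predicted from top: corners
E
```

```text
[ 0.49806384 -0.01956406  0.3514964 ] [-1.38648910e+00 -2.81867787e+00  3.56859500e-04] [ 0.004 -0.001 -0.008 -0.001  0.001 -0.002  0.132]
ster w [ 0.6272  0.0641 -0.9528]
[[ 0.1  0.1]
 [ 0.4  0.3]
 [-0.2  1.2]
 [-1.4 -1.3]
 [ 0.6 -0.3]]
ster top [ 0.623   0.0662 -0.9281]
[[-0.2  1.8]
 [-2.3  0.1]
 [ 0.3 -0.1]
 [ 1.4 -3.6]]
lamp [ 0.4643 -0.1155 -1.8432]
[[-0.1  0.3]
 [ 1.1  0.1]
 [ 0.9 -1. ]
 [-0.8  0.2]
 [-1.   0.2]]
tip [[ 0.43793015 -0.20993575  0.008     ]]
rear [[ 0.49065666 -0.02116097  0.016     ]]
```

```bash
cat >> fit.py <<'E'
def tcpR(yaw,tilt=0):
    """tool x at yaw (horizontal), z down; tilt>0: about tool y"""
    x=np.array([np.cos(yaw),np.sin(yaw),0]);z=np.array([0,0,-1.]);y=np.cross(z,x)
    return np.c_[x,y,z]@R.from_rotvec([0,tilt,0]).as_matrix()
def plan(pos,yaw,tilt=0,cur=None):
    """slide first (current axes, 40 mm units), then turn"""
    from workcell import manip
    s=manip.observe() if cur is None else cur
    R0=R.from_rotvec(s["orientation"]).as_matrix()
    dl=np.asarray(pos)-s["tool_pos"];sl=R0.T@dl/.04
    rv=R.from_matrix(R0.T@tcpR(yaw,tilt)).as_rotvec()
    sl2=tcpR(yaw,tilt).T@dl/.04
    print("t",round(s["clock"],2),"slide-first",sl.round(3),"| rot",rv.round(3),"| slide after rot",sl2.round(3),"rows>=",np.ceil(np.linalg.norm(sl)),np.ceil(np.linalg.norm(rv)/.125))
E
python3 - <<'E'
from fit import *
p,l=pickle.load(open("fit.pkl","rb"))
print(pt(load("w1"),np.array([368,390])/1.4,.137),"bottle")
g=W(l,[[-5,0,8]])[0];print(g)
plan([g[0],g[1],.12],l[2]+np.pi)
E
```

```text
[[ 0.55733497 -0.1196993   0.137     ]] bottle
[ 0.46563847 -0.11073268  0.008     ]
t 2.25 slide-first [-1.312 -2.031  5.788] | rot [-0.    -0.     0.929] | slide after rot [-2.413 -0.168  5.787] rows>= 7.0 8.0
```

send_rows --rotation '[[0, 0, 0], [0, 0, 0], [0, 0, 0], [0, 0, 0.116], [0, 0, 0.116], [0, 0, 0.116], [0, 0, 0.116], [0, 0, 0.116], [0, 0, 0.116], [0, 0, 0.116], [0, 0, 0.117], [0, 0, 0]]' --slide '[[-0.437, -0.677, 0.5], [-0.437, -0.677, 0.5], [-0.437, -0.677, 0.5], [0, 0, 0.535], [0, 0, 0.535], [0, 0, 0.535], [0, 0, 0.535], [0, 0, 0.535], [0, 0, 0.535], [0, 0, 0.535], [0, 0, 0.54], [0, 0, 0]]' --claw '[0.45, 0.45, 0.45, 0.45, 0.45, 0.45, 0.45, 0.45, 0.45, 0.45, 0.45, 0.45]'

```text
clock: 3.25
tool_pos: [0.4633, -0.1101, 0.117]
orientation: [-2.498, -1.898, 0.009]
contact_force: [-0.1, -0.3, -0.3]
finger_gap: 0.047
gripper_force: 0.0
```

send_rows --rotation '[[0, 0, 0], [0, 0, 0]]' --slide '[[0, 0, 0], [0, 0, 0]]' --claw '[0.45, 0.45]'

```text
clock: 3.42
tool_pos: [0.4666, -0.1109, 0.1212]
orientation: [2.497, 1.905, 0.001]
contact_force: [-0.3, 0.7, -0.3]
finger_gap: 0.0469
gripper_force: 0.0
```

```bash
python3 - <<'E'
from fit import *
d=snap("wrist","w3");p,l=pickle.load(open("fit.pkl","rb"))
print(d["tp"],d["ori"]);im=cv2.resize(d["image"],None,fx=1.4,fy=1.4,interpolation=cv2.INTER_CUBIC)
cv2.imwrite("pics/w3b.png",im)
print(proj(d,W(l,[[98,0,8],[-98,13,16],[-98,-13,16],[-64,13,16],[-64,-13,16]])).round(0)*1.4)
E
```

```text
[ 0.46661022 -0.11087543  0.12115012] [2.49737299e+00 1.90464393e+00 1.26281971e-03]
[[382.2 450.8]
 [411.6  95.2]
 [355.6  93.8]
 [410.2 168. ]
 [357.  168. ]]
```

View pics/w3b.png

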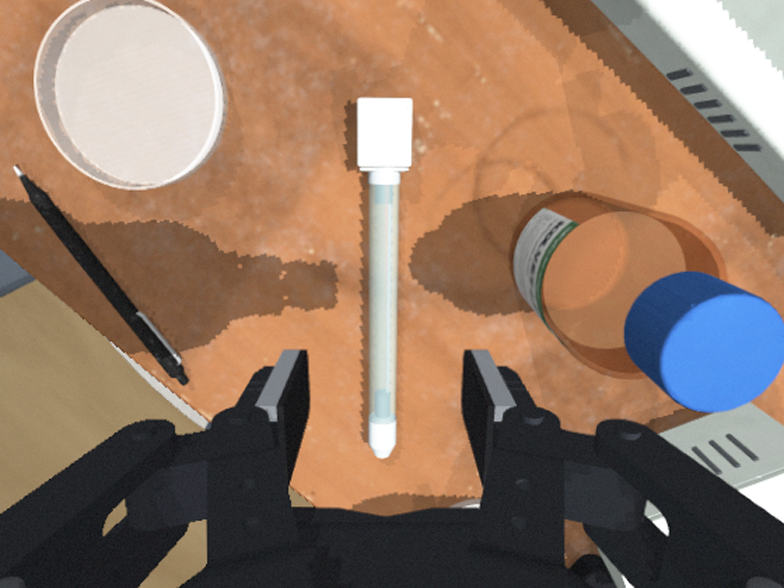

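The picture shows the lamp running straight down the image, with its base corners at (358,97), (412,97), (411,168) and (357,168) and its nose tip at (382,458). The prediction was within 7 px, so I'll refit and descend.

```bash
python3 - <<'E'
from fit import *
d=load("w3");p,l=pickle.load(open("fit.pkl","rb"))
o=[(d,[[98,0,8],[-98,13,16],[-98,-13,16],[-64,13,16],[-64,-13,16]],np.array([[382,458],[412,97],[358,97],[411,168],[357,168]])/1.4-.2)]
l,r=fit(o,l);print(l,r.round(1));pickle.dump((p,l),open("fit.pkl","wb"))
g=W(l,[[-5,0,8]])[0];print(g);plan([g[0],g[1],.003],l[2]+np.pi)
E
```

```text
[ 0.46399937 -0.11618041 -1.84758757] [[-0.  -4.3]
 [ 0.3 -0.4]
 [-0.7 -0.7]
 [-0.   1.7]
 [ 0.3  1.4]]
[ 0.46536572 -0.11137072  0.008     ]
t 3.47 slide-first [-0.024 -0.041  2.962] | rot [ 0.002 -0.001  0.008] | slide after rot [-0.022 -0.034  2.963] rows>= 3.0 1.0
```

send_rows --rotation '[[0, 0, 0.008], [0, 0, 0], [0, 0, 0], [0, 0, 0], [0, 0, 0], [0, 0, 0], [0, 0, 0], [0, 0, 0], [0, 0, 0], [0, 0, 0], [0, 0, 0], [0, 0, 0]]' --slide '[[-0.02, -0.035, 0.6], [0, 0, 0.6], [0, 0, 0.6], [0, 0, 0.6], [0, 0, 0.36], [0, 0, 0.2], [0, 0, 0], [0, 0, 0], [0, 0, 0], [0, 0, 0], [0, 0, 0], [0, 0, 0]]' --claw '[0.45, 0.45, 0.45, 0.45, 0.45, 0.45, 0.45, 0.6, 0.75, 0.9, 1, 1]' --squeeze 40

```text
clock: 4.47
tool_pos: [0.4656, -0.1112, 0.0033]
orientation: [2.508, 1.889, 0.003]
contact_force: [-0.9, 0.3, 4.9]
finger_gap: 0.0144
gripper_force: 38.9
```

send_rows --rotation '[[0, 0, 0], [0, 0, 0]]' --slide '[[0, 0, 0], [0, 0, 0]]' --claw '[1, 1]'

```text
clock: 4.63
tool_pos: [0.4656, -0.1112, 0.0033]
orientation: [2.508, 1.889, 0.003]
contact_force: [-0.5, 0.2, 4.6]
finger_gap: 0.0139
gripper_force: 38.9
```

send_rows --rotation '[[0, 0, 0], [0, 0, 0], [0, 0, 0], [0, 0, 0]]' --slide '[[0, 0, -0.05], [0, 0, -0.2], [0, 0, -0.25], [0, 0, 0]]' --claw '[1, 1, 1, 1]'

```text
clock: 4.97
tool_pos: [0.4656, -0.1113, 0.0239]
orientation: [2.508, 1.888, 0.004]
contact_force: [0.1, 1.2, -0.9]
finger_gap: 0.0141
gripper_force: 39.1
```

```bash
python3 - <<'E'
from fit import *
d=snap("wrist","w4");print(d["tp"],d["ori"])
cv2.imwrite("pics/w4b.png",cv2.resize(d["image"][0:420,130:430],None,fx=1.4,fy=1.4,interpolation=cv2.INTER_CUBIC))
E
```

```text
[ 0.46564252 -0.11132943  0.02390183] [2.50802086 1.88827056 0.00370086]
```

View pics/w4b.png

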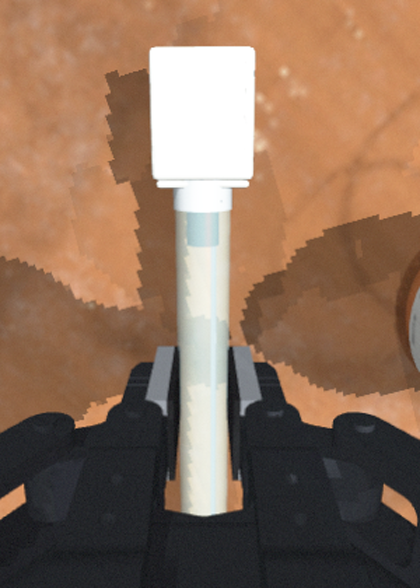

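The lamp is held square between the pads. The base's rear edge is at v=46 and its front edge at v=181, columns 151-253 of the crop. I'll fit its in-hand pose and plan the carry.

```bash
cat >> fit.py <<'E'
def S(p,x,y=0,z=75): return W(p,[[x,y,z]])[0]
E
python3 - <<'E'
from fit import *
d=load("w4");p,l=pickle.load(open("fit.pkl","rb"))
uv=np.array([[254,46],[151,46],[252,181],[152,181]])/1.4+[130,0]-.2
P=np.array([[-98,13,8],[-98,-13,8],[-64,13,8],[-64,-13,8]])/1000.
T=np.linalg.inv(d["hand_eye"])
# lamp in tool: x axis = -tool x, z axis = -tool z (up); params tx,ty,tz,yaw,pitch
M0=np.diag([-1.,1,-1])
def pr(q):
    M=R.from_rotvec([0,q[4],q[3]]).as_matrix()@M0
    X=P@M.T+q[:3]
    return cv2.projectPoints(X,cv2.Rodrigues(T[:3,:3])[0],T[:3,3],K(d),dist(d))[0].reshape(-1,2)
r=least_squares(lambda q:np.r_[(pr(q)-uv).ravel(),(q[4])/.02, (q[2]+.005)/.002],[-.005,0,-.005,0,0])
print("lamp in tool xyz mm",r.x[:3]*1000,"yaw,pitch",r.x[3:],(pr(r.x)-uv).round(1))
print("ster",p); print("nose -60:",S(p,-60))
E
```

```text
lamp in tool xyz mm [-4.71313597 -0.63137761 -2.15808461] yaw,pitch [ 0.00299374 -0.03170112] [[ 0.  -0.6]
 [-0.2 -0.8]
 [-0.7  0.9]
 [ 0.9  0.7]]
ster [ 0.627198    0.06414671 -0.95284925]
nose -60: [0.59243622 0.11305088 0.075     ]
```

```bash
python3 - <<'E'
from fit import *
p,l=pickle.load(open("fit.pkl","rb"));t=load("top")
q=lambda *a:np.array(a)/1.4
for u in [(245,385),(290,362),(335,365),(337,385)]: print(pt(t,q(*u),.12).round(3))
for x in(-226,-133): print(S(p,x))
g=S(p,-133);plan([g[0],g[1],.16],p[2]+np.pi)
E
```

```text
[[0.364 0.341 0.12 ]]
[[0.417 0.245 0.12 ]]
[[0.414 0.146 0.12 ]]
[[0.371 0.14  0.12 ]]
[0.49626194 0.24835243 0.075     ]
[0.55014271 0.17255096 0.075     ]
t 5.02 slide-first [ 7.403  0.087 -3.415] | rot [ 0.003  0.001 -0.898] | slide after rot [ 4.553  5.835 -3.419] rows>= 9.0 8.0
```

send_rows --rotation '[[0, 0, 0], [0, 0, 0], [0, 0, 0], [0, 0, 0], [0, 0, 0], [0, 0, 0], [0, 0, 0], [0, 0, 0], [0, 0, 0], [0, 0, 0], [0, 0, 0], [0, 0, 0]]' --slide '[[0, 0, -0.7], [0, 0, -0.9], [0, 0, -0.9], [0, 0, -0.9], [0.5, 0, -0.5], [0.9, 0.01, -0.5], [0.9, 0.01, 0], [0.9, 0.01, 0], [0.9, 0.01, 0], [0.9, 0.02, 0], [0.9, 0.02, 0], [0.9, 0.01, 0]]' --claw '[1, 1, 1, 1, 1, 1, 1, 1, 1, 1, 1, 1]'

```text
clock: 6.02
tool_pos: [0.543, 0.1512, 0.1979]
orientation: [-2.509, -1.89, -0.0]
contact_force: [1.0, -0.3, -1.3]
finger_gap: 0.0145
gripper_force: 39.2
```

send_rows --rotation '[[0, 0, 0], [0, 0, 0], [0, 0, -0.112], [0, 0, -0.112], [0, 0, -0.112], [0, 0, -0.112], [0, 0, -0.112], [0, 0, -0.112], [0, 0, -0.112], [0, 0, -0.114], [0, 0, 0], [0, 0, 0]]' --slide '[[0.6, 0, 0], [0, 0, 0], [0, 0, 0.1], [0, 0, 0.1], [0, 0, 0.2], [0, 0, 0.2], [0, 0, 0.2], [0, 0, 0.1], [0, 0, 0.1], [0, 0, 0], [0, 0, 0], [0, 0, 0]]' --claw '[1, 1, 1, 1, 1, 1, 1, 1, 1, 1, 1, 1]'

```text
clock: 7.02
tool_pos: [0.5496, 0.1717, 0.1579]
orientation: [-1.446, -2.789, 0.0]
contact_force: [-0.3, 0.2, -1.1]
finger_gap: 0.0141
gripper_force: 39.2
```

```bash
python3 - <<'E'
from fit import *
p,l=pickle.load(open("fit.pkl","rb"))
d=snap("wrist","w5");print(d["tp"],d["ori"])
cv2.imwrite("pics/w5b.png",cv2.resize(d["image"],None,fx=1.4,fy=1.4,interpolation=cv2.INTER_CUBIC))
sc=snap("scene","s5")
g=S(p,-133);plan([g[0],g[1],.16],p[2]+np.pi)
P=[[-14,-66,107.5],[-14,66,107.5],[-60,0,65.5],[-115,-67,40],[-115,67,40]]
print("wrist*1.4",(proj(d,W(p,P))*1.4).round(0).tolist(),"scene",proj(sc,W(p,P)).round(0).tolist())
E
```

```text
[0.54957717 0.17174609 0.15789298] [-1.44607401e+00 -2.78882248e+00  1.86909509e-04]
t 7.12 slide-first [ 0.004  0.016 -0.05 ] | rot [ 0.     0.    -0.003] | slide after rot [ 0.004  0.016 -0.05 ] rows>= 1.0 1.0
wrist*1.4 [[251.0, 554.0], [525.0, 553.0], [387.0, 424.0], [265.0, 311.0], [508.0, 310.0]] scene [[265.0, 202.0], [284.0, 184.0], [261.0, 202.0], [234.0, 216.0], [255.0, 198.0]]
```

```bash
python3 - <<'E'
from h import *
c=np.zeros((600,800,3),np.uint8)
r=lambda i,f:cv2.resize(i,None,fx=f,fy=f,interpolation=cv2.INTER_CUBIC)
def put(i,x,y): c[y:y+i.shape[0],x:x+i.shape[1]]=i
put(r(load("w5")["image"][200:420,165:390],2),0,0)      # 450x440
put(r(load("s5")["image"][165:260,225:365],2.5),450,0)  # 350x238
put(r(load("w2")["image"][285:375,160:290],2.6),450,240) # 338x234
put(r(load("top")["image"][180:230,355:405],2.5),450,474)
put(r(load("s5")["image"][240:305,310:380],2.0),600,474-4)
cv2.imwrite("pics/m5.png",c)
E
```

```text
(no output)
```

View pics/m5.png

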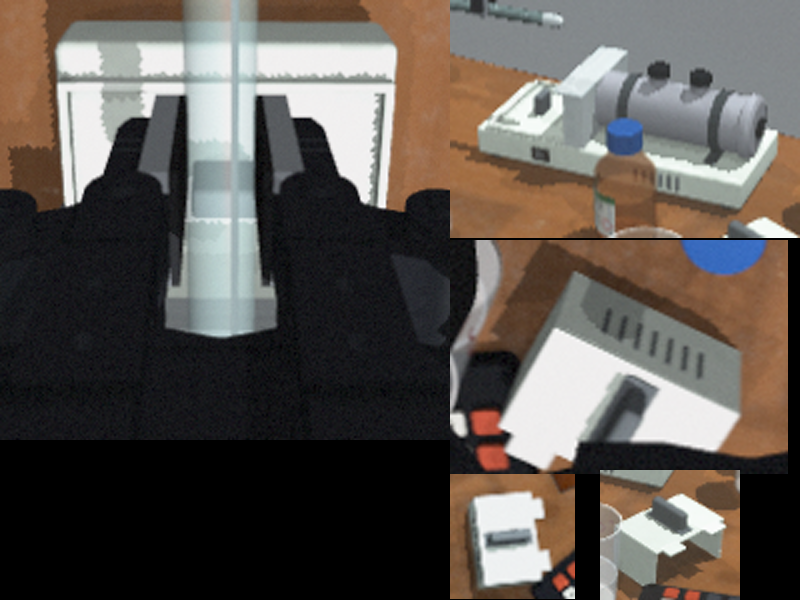

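The montage shows the bay end with the rim's inner edges at columns ~69 and ~384 of the left panel, and the box's visible outline at 60-396 (mid 228). The rest behind the tube spans 194-254 (mid 224), and the tube is centred at about 221. I'll compare this with the prediction and fit the hood roughly.

```bash
python3 - <<'E'
from fit import *
p,l=pickle.load(open("fit.pkl","rb"));d=load("w5")
m=lambda P:((proj(d,P)-[165,200])*2).round(0).tolist()
for n,P in dict(rimin46=[[-97,-61,46],[-97,61,46]],rimout=[[-101,-65,46],[-101,65,46]],box40=[[-115,-67,40],[-115,67,40]],box0=[[-115,-67,0],[-115,67,0]],rest=[[-66,-13,65.5],[-66,13,65.5],[-54,-13,65.5],[-54,13,65.5]],rimx60=[[-70,-61,46],[-70,61,46]]).items(): print(n,m(W(p,P)))
# hood fit from w2 (montage 450,240 x2.6) and top
w=load("w2");t=load("top")
H=[[-37,-57,60],[-37,57,60],[37,-57,60],[-37,57,0],[-37,-57,0]]
hw=lambda L:(np.array(L,float)-[450,240])/2.6+[160,285]
ht=lambda L:(np.array(L,float)-[450,474])/2.5+[355,180]
o=[(w,[[-37,57,60],[-37,-57,60],[37,-57,60],[-37,57,0]],hw([[741,411],[556,329],[500,420],[740,350]]))]
q,r=fit(o,[.6,-.283,-1.6]);print("w2",q,r.round(1).tolist())
o2=[(t,[[-37,57,60],[-37,-57,60],[50,47,60],[50,21,60],[50,-47,60]],ht([[477,500],[479,583],[543,499],[544,517],[550,570]]))]
q2,r=fit(o2,[.6,-.283,-1.6]);print("top",q2,r.round(1).tolist())
E
```

```text
rimin46 [[64.0, 93.0], [381.0, 92.0]]
rimout [[53.0, 83.0], [392.0, 82.0]]
box40 [[49.0, 44.0], [396.0, 42.0]]
box0 [[70.0, 15.0], [374.0, 14.0]]
rest [[188.0, 191.0], [258.0, 191.0], [188.0, 219.0], [258.0, 219.0]]
rimx60 [[68.0, 157.0], [377.0, 156.0]]
w2 [ 0.60560158 -0.28281986 -1.442709  ] [[0.1, 0.7], [0.0, -2.0], [-0.8, 1.5], [0.8, -0.5]]
top [ 0.60464927 -0.28514284 -1.47708824] [[-0.8, -1.9], [1.4, 0.1], [-0.1, -0.2], [0.2, 0.6], [-0.3, 0.4]]
```

send_rows --rotation '[[0, 0, 0], [0, 0, 0], [0, 0, 0], [0, 0, 0], [0, 0, 0], [0, 0, 0], [0, 0, 0], [0, 0, 0], [0, 0, 0], [0, 0, 0], [0, 0, 0]]' --slide '[[0, 0.04, 0.5], [0, 0, 0.7], [0, 0, 0.6], [0, 0, 0.35], [0, 0, 0], [-0.25, 0, 0], [-0.25, 0, 0], [-0.25, 0, 0], [-0.25, 0, 0], [-0.25, 0, 0], [0, 0, 0]]' --claw '[1, 1, 1, 1, 1, 1, 1, 1, 1, 1, 1]'

```text
clock: 8.03
tool_pos: [0.5819, 0.1294, 0.0727]
orientation: [1.445, 2.787, 0.0]
contact_force: [-0.1, -0.5, -1.0]
finger_gap: 0.0141
gripper_force: 39.1
```

send_rows --rotation '[[0, 0, 0], [0, 0, 0], [0, 0, 0], [0, 0, 0], [0, 0, 0], [0, 0, 0], [0, 0, 0]]' --slide '[[-0.15, 0, 0], [-0.2, 0, 0], [-0.2, 0, 0], [-0.2, 0, 0], [-0.2, 0, 0], [-0.18, 0, 0], [0, 0, 0]]' --claw '[1, 1, 1, 1, 1, 1, 1]'

```text
clock: 8.62
tool_pos: [0.6073, 0.0935, 0.072]
orientation: [1.443, 2.789, -0.001]
contact_force: [0.2, -0.3, -0.2]
finger_gap: 0.014
gripper_force: 39.2
```

```bash
python3 - <<'E'
from h import *
s=snap("scene","s6");w=snap("wrist","w6")
c=np.zeros((600,800,3),np.uint8)
r=lambda i,f:cv2.resize(i,None,fx=f,fy=f,interpolation=cv2.INTER_CUBIC)
def put(i,x,y): c[y:y+i.shape[0],x:x+i.shape[1]]=i
put(r(w["image"],1.0),0,0);put(r(s["image"][165:260,225:365],2.3)[:170],0,424);print(w["tp"])
cv2.imwrite("pics/m6.png",c)
E
```

```text
[0.60671788 0.09449144 0.07191722]
```

send_rows --rotation '[[0, 0, 0], [0, 0, 0], [0, 0, 0], [0, 0, 0], [0, 0, 0], [0, 0, 0], [0, 0, 0]]' --slide '[[0, 0, 0], [0, 0, 0], [0, 0, 0], [0, 0, 0], [0, 0, 0], [0, 0, 0], [0, 0, 0]]' --claw '[0.85, 0.7, 0.55, 0.45, 0.45, 0.45, 0.45]'

```text
clock: 9.3
tool_pos: [0.6061, 0.0958, 0.072]
orientation: [1.441, 2.792, 0.0]
contact_force: [-0.4, 0.0, 0.3]
finger_gap: 0.0468
gripper_force: 0.0
```

send_rows --rotation '[[0, 0, 0], [0, 0, 0], [0, 0, 0], [0, 0, 0], [0, 0, 0], [0, 0, 0]]' --slide '[[0.5, 0, 0.02], [0.6, 0, 0.03], [0.6, 0, 0], [0.58, 0, 0], [0, 0, 0], [0, 0, 0]]' --claw '[0.45, 0.45, 0.45, 0.45, 0.45, 0.45]'

```text
clock: 9.8
tool_pos: [0.5527, 0.1716, 0.0699]
orientation: [-1.436, -2.794, -0.001]
contact_force: [-0.6, -0.1, 1.0]
finger_gap: 0.047
gripper_force: 0.0
```

```bash
python3 - <<'E'
from h import *
s=snap("scene","s7");w=snap("wrist","w7")
c=np.zeros((600,800,3),np.uint8)
r=lambda i,f:cv2.resize(i,None,fx=f,fy=f,interpolation=cv2.INTER_CUBIC)
def put(i,x,y): c[y:y+i.shape[0],x:x+i.shape[1]]=i
put(r(w["image"][180:,100:],1.5),0,0);put(r(s["image"][165:260,225:365],2.4)[:228],0,370);print(w["tp"])
cv2.imwrite("pics/m7.png",c)
E
```

```text
[0.55354457 0.17014477 0.07008864]
```

View pics/m7.png

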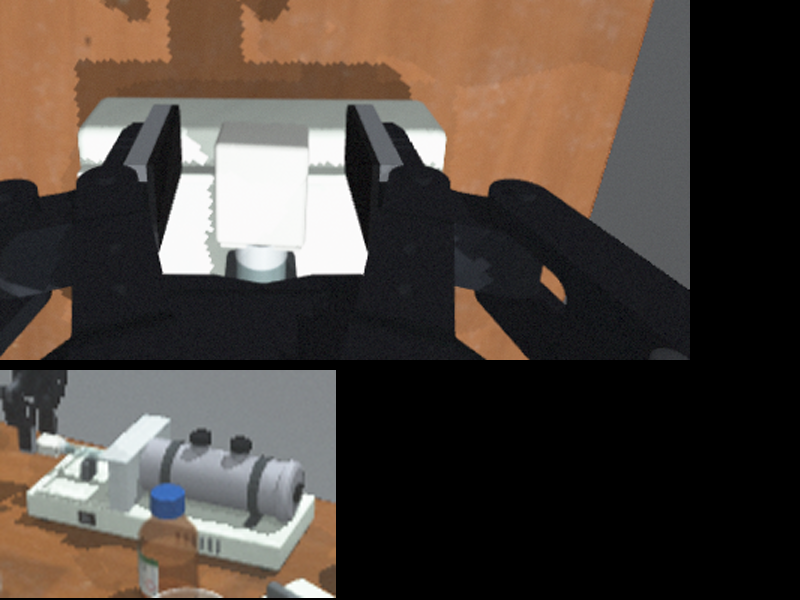

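The released lamp rests in the bore with its base between the pads, centred at column 262 against 263 for the pads. I'll grip the base and push until the fingers near the lip.

send_rows --rotation '[[0, 0, 0], [0, 0, 0], [0, 0, 0], [0, 0, 0], [0, 0, 0], [0, 0, 0], [0, 0, 0], [0, 0, 0], [0, 0, 0], [0, 0, 0], [0, 0, 0], [0, 0, 0]]' --slide '[[0, 0, 0], [0, 0, 0], [0, 0, 0], [0, 0, 0], [0, 0, 0], [0, 0, -0.02], [-0.2, 0, 0], [-0.25, 0, 0], [-0.25, 0, 0], [-0.25, 0, 0], [-0.25, 0, 0], [0, 0, 0]]' --claw '[0.55, 0.65, 0.75, 0.9, 1, 1, 1, 1, 1, 1, 1, 1]' --squeeze 50

```text
clock: 10.9
tool_pos: [0.5829, 0.1277, 0.0709]
orientation: [1.445, 2.787, -0.001]
contact_force: [-0.4, -0.9, 0.1]
finger_gap: 0.0243
gripper_force: 48.8
```

send_rows --rotation '[[0, 0, 0], [0, 0, 0], [0, 0, 0], [0, 0, 0], [0, 0, 0], [0, 0, 0], [0, 0, 0], [0, 0, 0]]' --slide '[[-0.2, 0, 0], [-0.25, 0, 0], [-0.25, 0, 0], [-0.2, 0, 0], [-0.2, 0, 0], [-0.13, 0, 0], [0, 0, 0], [0, 0, 0]]' --claw '[1, 1, 1, 1, 1, 1, 1, 1]'

```text
clock: 11.57
tool_pos: [0.6098, 0.0904, 0.0705]
orientation: [1.441, 2.791, -0.0]
contact_force: [-0.2, 0.1, -0.8]
finger_gap: 0.0245
gripper_force: 48.8
```

send_rows --rotation '[[0, 0, 0], [0, 0, 0], [0, 0, 0], [0, 0, 0], [0, 0, 0], [0, 0, 0], [0, 0, 0], [0, 0, 0], [0, 0, 0], [0, 0, 0], [0, 0, 0], [0, 0, 0]]' --slide '[[0, 0, 0], [0, 0, 0], [0, 0, 0], [0, 0, 0], [0.4, 0, -0.05], [0.6, 0, 0], [0.1, 0, 0], [0, 0, 0], [0, 0, 0], [0, 0, 0], [0, 0, 0], [0, 0, 0]]' --claw '[0.6, 0.5, 0.45, 0.45, 0.45, 0.45, 0.45, 0.6, 0.75, 0.9, 1, 1]'

```text
clock: 12.57
tool_pos: [0.5846, 0.1257, 0.0727]
orientation: [1.442, 2.79, -0.0]
contact_force: [0.3, 0.2, 0.8]
finger_gap: -0.0001
gripper_force: 0.0
```

send_rows --rotation '[[0, 0, 0], [0, 0, 0], [0, 0, 0], [0, 0, 0], [0, 0, 0], [0, 0, 0], [0, 0, 0], [0, 0, 0]]' --slide '[[0, 0, 0], [-0.3, 0, 0], [-0.25, 0, 0], [-0.15, 0, 0], [-0.1, 0, 0], [-0.1, 0, 0], [0, 0, 0], [0, 0, 0]]' --claw '[1, 1, 1, 1, 1, 1, 1, 1]'

```text
clock: 13.23
tool_pos: [0.6035, 0.0995, 0.0727]
orientation: [-1.437, -2.788, -0.002]
contact_force: [-4.8, 4.3, 5.3]
finger_gap: 0.0
gripper_force: 3.5
```

send_rows --rotation '[[0, 0, 0], [0, 0, 0], [0, 0, 0], [0, 0, 0], [0, 0, 0], [0, 0, 0]]' --slide '[[-0.05, 0, 0], [-0.05, 0, 0], [-0.05, 0, 0], [-0.05, 0, 0], [0, 0, 0], [0, 0, 0]]' --claw '[1, 1, 1, 1, 1, 1]'

```text
clock: 13.73
tool_pos: [0.6069, 0.0946, 0.0727]
orientation: [-1.434, -2.786, -0.002]
contact_force: [-8.1, 7.7, 7.9]
finger_gap: 0.0002
gripper_force: 5.5
```

send_rows --rotation '[[0, 0, 0], [0, 0, 0], [0, 0, 0], [0, 0, 0]]' --slide '[[-0.05, 0, 0], [-0.05, 0, 0], [0, 0, 0], [0, 0, 0]]' --claw '[1, 1, 1, 1]'

```text
clock: 14.07
tool_pos: [0.6092, 0.0914, 0.0727]
orientation: [-1.434, -2.786, -0.002]
contact_force: [-8.6, 7.7, 8.0]
finger_gap: -0.0003
gripper_force: 5.5
```

send_rows --rotation '[[0, 0, 0], [0, 0, 0], [0, 0, 0], [0, 0, 0], [0, 0, 0]]' --slide '[[-0.05, 0, 0], [-0.05, 0, 0], [-0.05, 0, 0], [0, 0, 0], [0, 0, 0]]' --claw '[1, 1, 1, 1, 1]'

```text
clock: 14.48
tool_pos: [0.6103, 0.0899, 0.0725]
orientation: [-1.428, -2.782, -0.004]
contact_force: [-14.6, 13.6, 12.6]
finger_gap: -0.0001
gripper_force: 9.6
```

```bash
python3 - <<'E'
from h import *
s=snap("scene","s8");w=snap("wrist","w8");print(w["tp"])
c=np.zeros((600,800,3),np.uint8)
r=lambda i,f:cv2.resize(i,None,fx=f,fy=f,interpolation=cv2.INTER_CUBIC)
def put(i,x,y): c[y:y+i.shape[0],x:x+i.shape[1]]=i
put(r(w["image"][180:,100:],1.5),0,0);put(r(s["image"][175:260,225:325],2.6)[:221],0,370)
cv2.imwrite("pics/m8.png",c)
E
```

```text
[0.61027546 0.08989092 0.07255005]
```

send_rows --rotation '[[0, 0, 0], [0, 0, 0], [0, 0, 0], [0, 0, 0], [0, 0, 0], [0, 0, 0], [0, 0, 0], [0, 0, 0], [0, 0, 0]]' --slide '[[0.3, 0, 0], [0.6, 0, 0], [0.6, 0, -0.4], [0, 0, -0.9], [0, 0, -0.9], [0, 0, -0.9], [0, 0, -0.9], [0, 0, 0], [0, 0, 0]]' --claw '[1, 1, 1, 1, 0.5, 0.5, 0.5, 0.5, 0.5]'

```text
clock: 15.33
tool_pos: [0.5823, 0.1313, 0.2352]
orientation: [1.44, 2.788, 0.006]
contact_force: [0.4, 0.3, -1.5]
finger_gap: 0.0431
gripper_force: 0.0
```

```bash
python3 - <<'E'
from fit import *
p,l=pickle.load(open("fit.pkl","rb"))
s=snap("scene","s9");w=snap("wrist","w9");print(w["tp"],w["ori"])
c=np.zeros((600,800,3),np.uint8)
r=lambda i,f:cv2.resize(i,None,fx=f,fy=f,interpolation=cv2.INTER_CUBIC)
def put(i,x,y): c[y:y+i.shape[0],x:x+i.shape[1]]=i
a=r(w["image"][200:,130:430],1.5);print(a.shape);put(a,0,0);put(r(s["image"][175:260,225:325],2.6)[:221],460,0)
cv2.imwrite("pics/m9.png",c[:340])
m=lambda P:((proj(w,W(p,P))-[130,200])*1.5).round(0).tolist()
print("rear of base home",m([[-20,-13,83],[-20,13,83]]),"4mm out",m([[-24,-13,83],[-24,13,83]]),"lip",m([[-14,-66,107.5],[-14,66,107.5]]),"rest",m([[-66,-13,65.5],[-66,13,65.5]]))
E
```

```text
[0.58097717 0.1311925  0.23317986] [1.44102159e+00 2.79038349e+00 1.71082930e-03]
(330, 450, 3)
rear of base home [[193.0, 85.0], [237.0, 85.0]] 4mm out [[193.0, 79.0], [237.0, 79.0]] lip [[96.0, 113.0], [334.0, 113.0]] rest [[193.0, 3.0], [237.0, 3.0]]
```

View pics/m9.png

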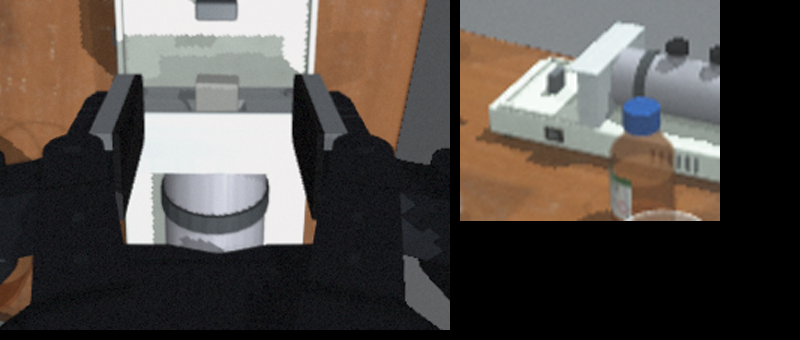

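The base shows at rows 76-100 just ahead of the lip edge (113), at the home position and centred at column 217. The lamp is in. Next is the hood.

```bash
python3 - <<'E'
from fit import *
p,l=pickle.load(open("fit.pkl","rb"))
p=p.copy();p[:2]+=.0012*np.array([-np.sin(p[2]),np.cos(p[2])])
h=np.array([.605,-.284,-1.46]);pickle.dump((p,h),open("fit2.pkl","wb"));print(p)
plan([h[0],h[1],.2],h[2]+np.pi)
E
```

```text
[ 0.62817609  0.06484194 -0.95284925]
t 15.43 slide-first [-8.822 -5.502  0.801] | rot [-0.001 -0.     0.507] | slide after rot [-10.384  -0.531   0.797] rows>= 11.0 5.0
```

send_rows --rotation '[[0, 0, 0], [0, 0, 0], [0, 0, 0], [0, 0, 0], [0, 0, 0], [0, 0, 0], [0, 0, 0], [0, 0, 0], [0, 0, 0], [0, 0, 0], [0, 0, 0]]' --slide '[[-0.8, -0.5, 0], [-0.8, -0.5, 0], [-0.8, -0.5, 0], [-0.8, -0.5, 0], [-0.8, -0.5, 0], [-0.8, -0.5, 0.1], [-0.8, -0.5, 0.1], [-0.8, -0.5, 0.2], [-0.8, -0.5, 0.2], [-0.8, -0.5, 0.2], [-0.8, -0.5, 0]]' --claw '[0.5, 0.5, 0.5, 0.5, 0.5, 0.5, 0.5, 0.5, 0.5, 0.5, 0.5]'

```text
clock: 16.35
tool_pos: [0.6031, -0.2839, 0.1964]
orientation: [-1.438, -2.786, 0.002]
contact_force: [0.5, -0.6, -0.7]
finger_gap: 0.0429
gripper_force: 0.0
```

send_rows --rotation '[[0, 0, 0.1], [0, 0, 0.1], [0, 0, 0.1], [0, 0, 0.1], [0, 0, 0.107], [0, 0, 0], [0, 0, 0], [0, 0, 0], [0, 0, 0]]' --slide '[[0, 0, 0], [0, 0, 0], [0, 0, 0], [0, 0, 0], [0, 0, 0], [0, 0, 0], [0, 0, 0], [0, 0, 0], [0, 0, 0]]' --claw '[0.5, 0.5, 0.5, 0.5, 0.5, 0.5, 0.5, 0.5, 0.5]'

```text
clock: 17.1
tool_pos: [0.605, -0.2827, 0.2001]
orientation: [-2.092, -2.342, 0.001]
contact_force: [0.6, 0.7, -0.7]
finger_gap: 0.0429
gripper_force: 0.0
```

```bash
python3 - <<'E'
from fit import *
p,h=pickle.load(open("fit2.pkl","rb"))
w=snap("wrist","w10");print(w["tp"],w["ori"])
plan([h[0],h[1],.2],h[2]+np.pi)
H={"top":[[-37,-57,60],[-37,57,60],[37,57,60],[37,-57,60]],"rib":[[-26,-6,83.5],[-26,6,83.5],[26,6,83.5],[26,-6,83.5]]}
for k,P in H.items(): print(k,proj(w,W(h,P)).round(0).tolist())
g=cv2.cvtColor(w["image"],cv2.COLOR_BGR2HSV)
m=((g[...,1]<40)&(g[...,2]>170)).astype(np.uint8)
n,lab,st,ce=cv2.connectedComponentsWithStats(m)
for i in np.argsort(-st[1:,4])[:5]+1: print(st[i],ce[i].round(0))
i=np.argsort(-st[1:,4])[0]+1
c,_=cv2.findContours((lab==i).astype(np.uint8),0,2);c=max(c,key=cv2.contourArea)
print(cv2.minAreaRect(c),cv2.approxPolyDP(c,5,True).reshape(-1,2).tolist())
# coarse map of picture
gr=cv2.cvtColor(w["image"],cv2.COLOR_BGR2GRAY)
for r in range(60,260,20): print(r,[int(v) for v in gr[r,180:380:10]])
E
```

```text
[ 0.60498796 -0.28272489  0.20007984] [-2.09234914e+00 -2.34230615e+00  5.78866204e-04]
t 17.15 slide-first [-0.03  -0.005  0.008] | rot [-0.    -0.     0.001] | slide after rot [-0.03  -0.005  0.008] rows>= 1.0 1.0
top [[203.0, 149.0], [347.0, 149.0], [342.0, 237.0], [208.0, 237.0]]
rib [[267.0, 167.0], [283.0, 167.0], [283.0, 234.0], [267.0, 234.0]]
[  203   148   143   105 11227] [275. 196.]
[  30  146  147  119 5184] [127. 189.]
[ 394    0   81   35 1474] [425.  12.]
[253 346  42  22 474] [276. 359.]
[485 275  75  55 262] [512. 296.]
((274.8802490234375, 200.27154541015625), (102.6348648071289, 142.18524169921875), 88.8982925415039) [[345, 149], [203, 152], [209, 238], [219, 238], [226, 252], [251, 251], [251, 237], [299, 236], [302, 251], [330, 248], [330, 237], [343, 230]]
60 [113, 107, 106, 100, 91, 94, 100, 89, 97, 97, 94, 103, 114, 101, 97, 112, 114, 101, 95, 90]
80 [102, 103, 102, 97, 97, 93, 91, 96, 94, 87, 87, 103, 104, 97, 94, 101, 111, 109, 91, 95]
100 [91, 89, 108, 98, 93, 97, 95, 98, 98, 92, 91, 96, 107, 97, 95, 97, 110, 109, 104, 93]
120 [60, 58, 57, 98, 97, 94, 92, 90, 102, 98, 95, 102, 95, 106, 90, 105, 115, 120, 118, 90]
140 [63, 57, 64, 64, 56, 48, 50, 52, 53, 56, 62, 62, 60, 58, 59, 102, 107, 110, 122, 106]
160 [98, 61, 58, 186, 178, 183, 240, 239, 182, 138, 133, 240, 240, 240, 239, 240, 239, 111, 123, 120]
180 [107, 58, 69, 239, 240, 240, 239, 239, 181, 124, 119, 239, 241, 240, 239, 240, 240, 94, 106, 102]
200 [104, 103, 63, 239, 240, 240, 240, 240, 178, 122, 129, 240, 241, 240, 239, 238, 239, 117, 120, 118]
220 [105, 72, 25, 239, 240, 239, 239, 240, 178, 118, 133, 239, 239, 239, 240, 240, 239, 118, 118, 122]
240 [33, 31, 35, 33, 169, 239, 239, 219, 111, 107, 104, 105, 148, 240, 239, 228, 110, 119, 114, 111]
```

```bash
python3 - <<'E'
from fit import *
p,h=pickle.load(open("fit2.pkl","rb"));w=load("w10")
o=[(w,[[-37,57,60],[-37,-57,60],[37,-57,60],[50,-47,60],[50,-21,60],[50,21,60],[50,47,60]],[[345.5,149],[203,151.5],[209,238],[226,252],[251,251],[301.5,251],[330,248.5]])]
h,r=fit(o,h);print(h,r.round(1).tolist());pickle.dump((p,h),open("fit2.pkl","wb"))
plan([h[0],h[1],.064],h[2]+np.pi)
E
```

```text
[ 0.60519361 -0.28427751 -1.43780267] [[0.8, -1.3], [-0.6, -0.8], [-0.1, 0.3], [-4.4, 0.3], [0.9, 0.7], [-0.5, -0.2], [1.3, 1.7]]
t 17.15 slide-first [-3.800e-02  1.000e-03  3.408e+00] | rot [-0.    -0.    -0.021] | slide after rot [-3.700e-02 -1.000e-03  3.408e+00] rows>= 4.0 1.0
```

send_rows --rotation '[[0, 0, -0.02], [0, 0, 0], [0, 0, 0], [0, 0, 0], [0, 0, 0], [0, 0, 0], [0, 0, 0], [0, 0, 0], [0, 0, 0], [0, 0, 0], [0, 0, 0], [0, 0, 0]]' --slide '[[-0.04, 0, 0.7], [0, 0, 0.9], [0, 0, 0.8], [0, 0, 0.6], [0, 0, 0.3], [0, 0, 0.1], [0, 0, 0], [0, 0, 0], [0, 0, 0], [0, 0, 0], [0, 0, 0], [0, 0, 0]]' --claw '[0.5, 0.5, 0.5, 0.5, 0.5, 0.5, 0.5, 0.65, 0.8, 0.9, 1, 1]' --squeeze 70

```text
clock: 18.15
tool_pos: [0.6066, -0.2851, 0.0668]
orientation: [2.069, 2.36, 0.002]
contact_force: [-0.8, -0.4, 6.9]
finger_gap: 0.0101
gripper_force: 69.5
```

send_rows --rotation '[[0, 0, 0], [0, 0, 0], [0, 0, 0], [0, 0, 0], [0, 0, 0], [0, 0, 0], [0, 0, 0], [0, 0, 0], [0, 0, 0]]' --slide '[[0, 0, 0], [0, 0, 0], [0, 0, -0.1], [0, 0, -0.5], [0, 0, -0.9], [0, 0, -0.9], [0, 0, -0.9], [0, 0, -0.9], [0, 0, -0.4]]' --claw '[1, 1, 1, 1, 1, 1, 1, 1, 1]'

```text
clock: 18.9
tool_pos: [0.6068, -0.2855, 0.2543]
orientation: [2.067, 2.357, 0.004]
contact_force: [0.6, -0.4, -1.6]
finger_gap: 0.0102
gripper_force: 68.6
```

send_rows --rotation '[[0, 0, 0], [0, 0, 0]]' --slide '[[0, 0, 0], [0, 0, 0]]' --claw '[1, 1]'

```text
clock: 19.07
tool_pos: [0.6055, -0.2841, 0.2494]
orientation: [2.07, 2.361, 0.002]
contact_force: [0.4, 0.3, -2.3]
finger_gap: 0.0101
gripper_force: 68.6
```

```bash
python3 - <<'E'
from fit import *
w=snap("wrist","w11");print(w["tp"],w["ori"])
cv2.imwrite("pics/m11.png",cv2.resize(w["image"][40:,130:430],None,fx=1.5,fy=1.5,interpolation=cv2.INTER_CUBIC))
T=np.linalg.inv(w["hand_eye"])
# hood in tool if TCP at hood (0,0,62)
for P in [[-37,-57,60],[-37,57,60],[-37,-57,0],[-37,57,0],[-26,-6,83.5],[-26,6,83.5]]:
    X=np.array([-P[0],P[1],-(P[2]-62.)])/1000
    u=cv2.projectPoints(X.reshape(1,3),cv2.Rodrigues(T[:3,:3])[0],T[:3,3],K(w),dist(w))[0].ravel();print(P,((u-[130,40])*1.5).round(0))
E
```

```text
[ 0.60551873 -0.28412137  0.2493684 ] [2.07044874e+00 2.36140883e+00 1.92754020e-03]
[-37, -57, 60] [ 13. 215.]
[-37, 57, 60] [422. 215.]
[-37, -57, 0] [ 70. 183.]
[-37, 57, 0] [365. 183.]
[-26, -6, 83.5] [193. 280.]
[-26, 6, 83.5] [242. 280.]
```

View pics/m11.png

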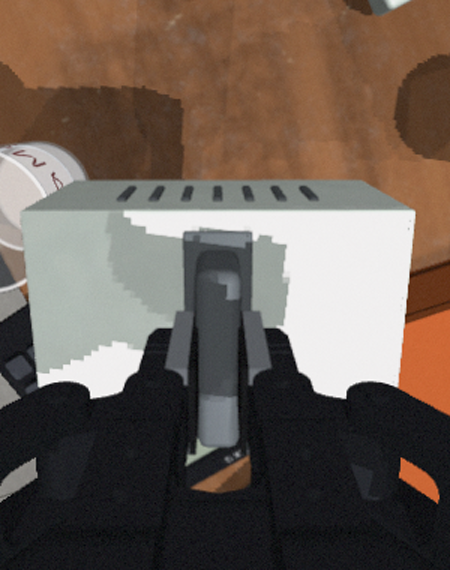

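The hood is held square by its rib. Its top front edge runs (22,212)-(414,210) and the lower front edge is at row 181. The beaker is undisturbed at the left. I'll fit the in-hand pose and plan the approach.

```bash
python3 - <<'E'
from fit import *
w=load("w11");T=np.linalg.inv(w["hand_eye"])
P=np.array([[-37,-57,60],[-37,57,60],[-37,57,0]])/1000.
uv=np.array([[22,212],[414,210],[366,181]])/1.5+[130,40]-.2
def pr(q):
    X=(P-[q[0],q[1],q[2]])@np.diag([-1,1,-1.]);X=X@R.from_rotvec([0,q[4],q[3]]).as_matrix().T
    return cv2.projectPoints(X,cv2.Rodrigues(T[:3,:3])[0],T[:3,3],K(w),dist(w))[0].reshape(-1,2)
r=least_squares(lambda q:np.r_[(pr(q)-uv).ravel(),(q[2]-.0668)/.001,q[4]/.01],[0,0,.067,0,0])
print("TCP in hood mm",r.x[:3]*1000,"yaw,pitch",r.x[3:],(pr(r.x)-uv).round(1))
E
```

```text
TCP in hood mm [ 0.16138655 -0.54800706 67.41807635] yaw,pitch [-0.0039426 -0.0031901] [[-0.1  0. ]
 [ 1.8  0.2]
 [-2.3 -0.2]]
```

```bash
cat >> fit.py <<'E'
def hoodtcp(p,tx,tz,th,ty=0.):
    x=tx+(-49.8)*np.cos(th)+9*np.sin(th); z=tz+49.8*np.sin(th)+9*np.cos(th)
    return W(p,[[x,ty-.5,z]])[0]
E
python3 - <<'E'
from fit import *
p,h=pickle.load(open("fit2.pkl","rb"))
g=hoodtcp(p,-40,95.5,.3);print(g);plan([g[0],g[1],.24],p[2]+np.pi,0);plan([g[0],g[1],.24],p[2]+np.pi,.3)
E
```

```text
[0.57857131 0.13376477 0.11881493]
t 19.12 slide-first [10.432  0.714  0.206] | rot [-0.001 -0.002 -0.487] | slide after rot [8.886 5.511 0.193] rows>= 11.0 4.0
t 19.12 slide-first [10.432  0.714  0.206] | rot [ 0.072  0.293 -0.483] | slide after rot [8.432 5.511 2.811] rows>= 11.0 5.0
```

send_rows --rotation '[[0, 0, 0], [0, 0, 0], [0, 0, 0], [0, 0, 0], [0, 0, 0], [0, 0, 0], [0, 0, 0], [0, 0, 0], [0, 0, 0], [0, 0, 0], [0, 0, 0], [0, 0, 0]]' --slide '[[0.6, 0.06, 0], [0.9, 0.06, 0], [0.9, 0.06, 0], [0.9, 0.06, 0], [0.9, 0.06, 0], [0.9, 0.06, 0], [0.9, 0.06, 0], [0.9, 0.06, 0], [0.9, 0.06, 0], [0.9, 0.06, 0], [0.9, 0.06, 0.1], [0.83, 0.05, 0.1]]' --claw '[1, 1, 1, 1, 1, 1, 1, 1, 1, 1, 1, 1]'

```text
clock: 20.12
tool_pos: [0.5774, 0.1354, 0.2385]
orientation: [-2.069, -2.362, 0.004]
contact_force: [0.4, -0.1, -1.1]
finger_gap: 0.01
gripper_force: 68.5
```

send_rows --rotation '[[0, 0, -0.097], [0, 0, -0.097], [0, 0, -0.097], [0, 0, -0.098], [0, 0, -0.098], [0, 0.075, 0], [0, 0.075, 0], [0, 0.075, 0], [0, 0.075, 0], [0, 0, 0], [0, 0, 0], [0, 0, 0]]' --slide '[[0, 0, 0], [0, 0, 0], [0, 0, 0], [0, 0, 0], [0, 0, 0], [0, 0, 0], [0, 0, 0], [0, 0, 0], [0, 0, 0], [0, 0, 0], [0, 0, 0], [0, 0, 0]]' --claw '[1, 1, 1, 1, 1, 1, 1, 1, 1, 1, 1, 1]'

```text
clock: 21.12
tool_pos: [0.5782, 0.1335, 0.2394]
orientation: [-1.315, -2.549, -0.196]
contact_force: [0.2, 0.8, -0.9]
finger_gap: 0.0105
gripper_force: 68.6
```

```bash
python3 - <<'E'
from fit import *
from workcell import manip
p,h=pickle.load(open("fit2.pkl","rb"))
s=manip.observe();M=R.from_rotvec(s["orientation"]).as_matrix();print(s["tool_pos"],M.round(3))
for tx,tz in((-40,95.5),(-14,95.5),(-3,95.5)): plan(hoodtcp(p,tx,tz,.3),p[2]+np.pi,.3)
E
```

```text
[0.57824701 0.13354127 0.23937985] [[-0.554  0.815 -0.173]
 [ 0.779  0.58   0.239]
 [ 0.295 -0.002 -0.955]]
t 21.12 slide-first [-0.89   0.016  2.88 ] | rot [-0.002  0.     0.   ] | slide after rot [-0.891  0.01   2.879] rows>= 4.0 1.0
t 21.12 slide-first [-1.511  0.016  2.688] | rot [-0.002  0.     0.   ] | slide after rot [-1.512  0.01   2.687] rows>= 4.0 1.0
t 21.12 slide-first [-1.774  0.016  2.607] | rot [-0.002  0.     0.   ] | slide after rot [-1.775  0.01   2.606] rows>= 4.0 1.0
```

send_rows --rotation '[[0, 0, 0], [0, 0, 0], [0, 0, 0], [0, 0, 0], [0, 0, 0], [0, 0, 0], [0, 0, 0], [0, 0, 0]]' --slide '[[-0.1, 0.01, 0.33], [-0.2, 0, 0.65], [-0.2, 0, 0.65], [-0.2, 0, 0.65], [-0.13, 0, 0.4], [-0.06, 0, 0.2], [0, 0, 0], [0, 0, 0]]' --claw '[1, 1, 1, 1, 1, 1, 1, 1]'

```text
clock: 21.78
tool_pos: [0.5793, 0.134, 0.1202]
orientation: [-1.314, -2.55, -0.199]
contact_force: [0.6, -0.4, -0.6]
finger_gap: 0.0099
gripper_force: 68.5
```

send_rows --rotation '[[0, 0, 0], [0, 0, 0], [0, 0, 0], [0, 0, 0], [0, 0, 0], [0, 0, 0], [0, 0, 0]]' --slide '[[-0.12, 0, -0.037], [-0.12, 0, -0.037], [-0.12, 0, -0.037], [-0.12, 0, -0.037], [-0.12, 0, -0.037], [0, 0, 0], [0, 0, 0]]' --claw '[1, 1, 1, 1, 1, 1, 1]'

```text
clock: 22.37
tool_pos: [0.5942, 0.1122, 0.1201]
orientation: [-1.317, -2.548, -0.199]
contact_force: [-0.1, -0.5, -1.4]
finger_gap: 0.0099
gripper_force: 68.5
```

```bash
cat >> fit.py <<'E'
def where():
    """hood tabs in steriliser mm, tilt, force in steriliser axes"""
    from workcell import manip
    p,h=pickle.load(open("fit2.pkl","rb"));s=manip.observe()
    M=R.from_rotvec(s["orientation"]).as_matrix();c=M@(np.array([-49.8,.5,9])/1000)+s["tool_pos"]
    Z=R.from_euler("z",p[2]).as_matrix().T;v=Z@(c-[p[0],p[1],0])
    print("tabs",(v*1000).round(1),"tilt",np.arcsin(M[2,0]).round(3),"F",(Z@s["contact_force"]).round(1),"M",(Z@s["moment"]).round(2),"t",s["clock"])
E
python3 - <<'E'
from fit import *
where()
p,h=pickle.load(open("fit2.pkl","rb"));plan(hoodtcp(p,-3,95.5,.3),p[2]+np.pi,.3)
E
```

```text
tabs [-13.3   0.2  96.8] tilt 0.3 F [ 0.4 -0.4 -1.4] M [-0.   -0.45  0.01] t 22.3667
t 22.37 slide-first [-0.257 -0.006 -0.044] | rot [ 0.     0.    -0.001] | slide after rot [-0.257 -0.007 -0.044] rows>= 1.0 1.0
```

send_rows --rotation '[[0, 0, 0], [0, 0, 0], [0, 0, 0], [0, 0, 0], [0, 0, 0], [0, 0, 0], [0, 0, 0]]' --slide '[[-0.05, 0, 0], [-0.05, 0, 0], [-0.05, 0, -0.01], [-0.05, 0, -0.01], [-0.05, 0, -0.01], [0, 0, 0], [0, 0, 0]]' --claw '[1, 1, 1, 1, 1, 1, 1]'

```text
clock: 22.95
tool_pos: [0.5998, 0.1045, 0.1182]
orientation: [-1.316, -2.549, -0.199]
contact_force: [-0.2, -0.6, -1.9]
finger_gap: 0.0104
gripper_force: 68.5
```

```bash
python3 -c "
from fit import *
where()"
```

```text
tabs [-3.9  0.4 94.9] tilt 0.3 F [ 0.4 -0.5 -1.9] M [ 0.04 -0.44 -0.03] t 22.95
```

send_rows --rotation '[[0, 0, 0], [0, 0, 0], [0, 0, 0], [0, 0, 0]]' --slide '[[-0.04, 0, -0.012], [-0.04, 0, -0.012], [0, 0, 0], [0, 0, 0]]' --claw '[1, 1, 1, 1]'

```text
clock: 23.28
tool_pos: [0.6016, 0.1022, 0.1183]
orientation: [-1.315, -2.549, -0.199]
contact_force: [0.0, 1.9, -1.0]
finger_gap: 0.0105
gripper_force: 68.6
```

send_rows --rotation '[[0, 0, 0], [0, 0, 0], [0, 0, 0]]' --slide '[[-0.05, 0, -0.015], [0, 0, 0], [0, 0, 0]]' --claw '[1, 1, 1]'

```text
clock: 23.53
tool_pos: [0.6021, 0.1019, 0.1184]
orientation: [-1.313, -2.547, -0.2]
contact_force: [-2.2, 4.0, -0.1]
finger_gap: 0.0101
gripper_force: 68.6
```

```bash
python3 -c "
from fit import *
where()"
```

```text
tabs [-0.5  0.7 94.9] tilt 0.303 F [-4.5  0.6 -0.1] M [-0.01  0.84 -0.25] t 23.5333
```

```bash
python3 - <<'E'
from fit import *
p,h=pickle.load(open("fit2.pkl","rb"))
c=hoodtcp(p,-2.5,95.5,.3)
plan(c,p[2]+np.pi,.3)
for k in range(1,9):
    th=.3-.0375*k;n=hoodtcp(p,-2.5,98.5-10*th,th)
    print(round(th,3),(tcpR(p[2]+np.pi,th+.0375).T@(n-c)/.04).round(3));c=n
E
```

```text
t 23.53 slide-first [ 0.054 -0.017  0.005] | rot [-0.001 -0.003  0.001] | slide after rot [ 0.054 -0.017  0.005] rows>= 1.0 1.0
0.263 [0.01  0.    0.038]
0.225 [0.01  0.    0.038]
0.188 [ 0.01  -0.     0.038]
0.15 [0.009 0.    0.038]
0.112 [0.009 0.    0.038]
0.075 [ 0.009 -0.     0.038]
0.037 [0.008 0.    0.037]
0.0 [ 0.008 -0.     0.037]
```

send_rows --rotation '[[0, 0, 0], [0, 0, 0], [0, 0, 0], [0, -0.0375, 0], [0, -0.0375, 0], [0, -0.0375, 0], [0, -0.0375, 0], [0, -0.0375, 0], [0, 0, 0], [0, 0, 0]]' --slide '[[0.1, -0.015, 0.02], [0, 0, 0], [0, 0, 0], [0.01, 0, 0.038], [0.01, 0, 0.038], [0.01, 0, 0.038], [0.009, 0, 0.038], [0.009, 0, 0.038], [0, 0, 0], [0, 0, 0]]' --claw '[1, 1, 1, 1, 1, 1, 1, 1, 1, 1]'

```text
clock: 24.37
tool_pos: [0.598, 0.1064, 0.1118]
orientation: [-1.393, -2.703, -0.079]
contact_force: [0.5, -0.2, -1.7]
finger_gap: 0.0099
gripper_force: 68.6
```

```bash
python3 - <<'E'
from fit import *
where()
p,h=pickle.load(open("fit2.pkl","rb"));c=hoodtcp(p,-2.5,98,.05)
plan(hoodtcp(p,-2.5,97.9,.06),p[2]+np.pi,.06)
plan(hoodtcp(p,-2.5,98.5,.0),p[2]+np.pi,.0)
E
```

```text
tabs [-2.9 -0.  97.3] tilt 0.113 F [ 0.4  0.3 -1.7] M [ 0.   -0.13 -0.03] t 24.3667
t 24.37 slide-first [0.002 0.002 0.05 ] | rot [ 0.    -0.053  0.001] | slide after rot [0.005 0.002 0.049] rows>= 1.0 1.0
t 24.37 slide-first [0.011 0.002 0.11 ] | rot [ 0.    -0.113  0.001] | slide after rot [0.023 0.002 0.108] rows>= 1.0 1.0
```

send_rows --rotation '[[0, -0.038, 0], [0, -0.038, 0], [0, -0.037, 0], [0, 0, 0], [0, 0, 0]]' --slide '[[0.004, 0, 0.037], [0.004, 0, 0.037], [0.003, 0, 0.036], [0, 0, 0], [0, 0, 0]]' --claw '[1, 1, 1, 1, 1]'

```text
clock: 24.78
tool_pos: [0.5976, 0.1066, 0.1074]
orientation: [-1.44, -2.791, -0.0]
contact_force: [0.6, 0.6, -1.5]
finger_gap: 0.0103
gripper_force: 68.6
```

send_rows --rotation '[[0, 0, 0], [0, 0, 0], [0, 0, 0], [0, 0, 0]]' --slide '[[0, 0, 0.025], [0, 0, 0.025], [0, 0, 0], [0, 0, 0]]' --claw '[1, 1, 1, 1]'

```text
clock: 25.12
tool_pos: [0.5982, 0.106, 0.1068]
orientation: [-1.443, -2.791, -0.002]
contact_force: [-4.4, -0.1, 7.6]
finger_gap: 0.0102
gripper_force: 70.0
```

```bash
python3 -c "
from fit import *
where()"
```

```text
tabs [-1.1 -0.2 97.8] tilt 0.001 F [-2.5 -3.6  7.6] M [-0.58  0.42  0.06] t 25.1167
```

send_rows --rotation '[[0, 0, 0], [0, 0, 0], [0, 0, 0], [0, 0, 0], [0, 0, 0], [0, 0, 0], [0, 0, 0], [0, 0, 0], [0, 0, 0], [0, 0, 0], [0, 0, 0], [0, 0, 0]]' --slide '[[0.02, 0, -0.02], [0, 0, 0], [0, 0, 0], [0, 0, 0], [0, 0, 0], [0, 0, -0.1], [0, 0, -0.4], [0, 0, -0.8], [0, 0, -0.9], [0, 0, -0.9], [0, 0, -0.5], [0, 0, 0]]' --claw '[0.9, 0.8, 0.65, 0.5, 0.5, 0.5, 0.5, 0.5, 0.5, 0.5, 0.5, 0.5]'

```text
clock: 26.12
tool_pos: [0.5999, 0.1076, 0.2559]
orientation: [1.438, 2.785, 0.01]
contact_force: [1.1, 0.2, -0.5]
finger_gap: 0.0427
gripper_force: 0.0
```

send_rows --rotation '[[0, 0, 0], [0, 0, 0], [0, 0, 0]]' --slide '[[0, 0, 0], [0, 0, 0], [0, 0, 0]]' --claw '[0.5, 0.5, 0.5]'

```text
clock: 26.37
tool_pos: [0.5961, 0.1074, 0.2486]
orientation: [-1.44, -2.79, 0.003]
contact_force: [0.1, 0.5, 0.0]
finger_gap: 0.0426
gripper_force: 0.0
```

```bash
python3 - <<'E'
from fit import *
p,h=pickle.load(open("fit2.pkl","rb"))
w=snap("wrist","w12");print(w["tp"],w["ori"])
q=W(p,[[-53,0,0]])[0];q=[q[0],q[1],p[2]]
def up(P): X=W(q,P);X[:,2]+=.04;return X
for n,P in dict(front=[[-37,-57,60],[-37,57,60]],frontlow=[[-37,-57,0],[-37,57,0]],rib=[[-26,-6,83.5],[-26,6,83.5],[26,6,83.5],[26,-6,83.5]]).items(): print(n,proj(w,up(P)).round(1).tolist())
print("lip",proj(w,W(p,[[-14,-66,107.5],[-14,66,107.5]])).round(1).tolist())
g=cv2.cvtColor(w["image"],cv2.COLOR_BGR2GRAY)
for c in (215,240,310,335): print("col",c,[int(v) for v in g[90:250:4,c]])
for r in (150,170): print("row",r,[int(v) for v in g[r,170:380:5]])
E
```

```text
[0.59606045 0.10744059 0.24861462] [-1.43984232 -2.79043765  0.00337611]
front [[207.2, 146.4], [347.2, 146.4]]
frontlow [[218.6, 139.7], [335.3, 139.8]]
rib [[269.3, 164.2], [285.1, 164.2], [284.7, 229.2], [269.6, 229.2]]
lip [[199.5, 237.3], [354.7, 237.4]]
col 215 [77, 115, 119, 75, 75, 74, 225, 237, 180, 178, 190, 146, 159, 151, 124, 240, 239, 240, 239, 239, 240, 239, 240, 238, 240, 238, 240, 239, 240, 240, 240, 240, 240, 240, 239, 235, 95, 233, 239, 236]
col 240 [122, 119, 121, 78, 79, 71, 222, 237, 180, 181, 191, 154, 154, 121, 115, 240, 240, 240, 240, 240, 240, 239, 239, 240, 240, 239, 238, 239, 239, 240, 239, 239, 239, 240, 239, 233, 179, 227, 240, 238]
col 310 [122, 124, 123, 81, 85, 70, 190, 238, 182, 183, 192, 141, 150, 69, 124, 238, 240, 240, 240, 240, 240, 239, 239, 240, 239, 240, 238, 240, 239, 238, 239, 240, 239, 239, 240, 239, 181, 217, 240, 239]
col 335 [122, 120, 118, 121, 120, 107, 171, 240, 239, 238, 239, 237, 238, 144, 129, 240, 240, 239, 239, 239, 239, 240, 240, 239, 239, 239, 239, 239, 240, 239, 239, 239, 240, 240, 240, 239, 111, 201, 239, 240]
row 150 [119, 112, 114, 116, 121, 113, 63, 63, 239, 240, 239, 241, 239, 239, 240, 238, 240, 239, 240, 240, 239, 239, 239, 240, 239, 239, 239, 239, 238, 240, 239, 239, 240, 240, 238, 239, 114, 112, 112, 108, 110, 119]
row 170 [111, 115, 116, 112, 118, 101, 66, 66, 238, 240, 240, 239, 239, 239, 240, 239, 240, 239, 222, 82, 91, 134, 147, 127, 238, 239, 240, 240, 240, 240, 240, 240, 240, 239, 239, 187, 112, 114, 110, 111, 124, 121]
```

Seated as predicted: the front edge is at row 148 on both sides (predicted 146) and the side edges at 208 and 348. The gripper is clear, so I'll hand in.

```bash
python3 -c "
from workcell import manip
print(manip.job_done())"
```

```text
the job is handed in; nothing more can be done
None
```

The job is handed in at about 26 s: by my camera and force readings the lamp is fully home and the hood sits flat on the deck with its tabs under the lip; no verdict was returned.

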